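# Take a handle sample down from the counter display

### The job

A customer wants to look at the D-shaped pull handle on the sloping sample display. Slide its plate up the slope until the studs come to the wide ends of the keyholes, lift it off, and lay it flat in the middle of the black counter mat, handle up, then let go of it. Set it down gently rather than dropping it, and leave the other two samples hanging and the bottle and the tape measure where they are.

Things in the scene. Friction and masses are not known exactly. Their poses are not given: they have to be found in the camera images.
- pull_sample: Sample to fetch: white plate 200 x 60 x 5 mm with a D-shaped steel pull handle, 0.3 to 0.6 kg. Origin: centre of the plate's underside. x along its length, pointing down the slope while it hangs; y across; z out on the handle's side. It hangs flat on the board by two keyholes on y = 0, studs at their narrow (upper) ends; it does not slide by itself but can be pushed back down.
- pull_bar (a point): Middle of the handle's round bar: 16 mm thick, parallel to the plate's x, axis 50 mm above the plate's underside at y = 0, legs at x = -40 and +40 mm, 37 mm free between bar and plate. The sample's centre of mass lies below it, towards the plate. Neighbouring handles are 115 mm away on centre.
- wide_upper (a point): Centre of the upper keyhole's round wide hole, 22 mm across, at x = -65 mm of the plate, level with the underside. Its slot, 11 mm wide, runs up the slope to a narrow end centred at x = -87. Hung, the plate must slide about 23.5 mm up the slope (its own -x) for the stud heads to be centred in the wide holes; 3 mm either way still clears; the studs stop it some 7 mm past centre.
- wide_lower (a point): Centre of the lower keyhole's wide hole, at x = +81 mm of the plate, level with the underside; narrow end centred at x = +59; same shape as the upper one. With the heads in the wide holes the plate comes off straight along its own z (square to the board), 12 mm or more; lifted anywhere else it is caught by the heads.
- knob_sample: Same white keyholed plate, origin and axes as pull_sample, about 0.35 kg; it carries a round steel mushroom knob 43 mm across, 48 mm high over the underside. Leave it hanging.
- tbar_sample: Same white keyholed plate, origin and axes as pull_sample, about 0.35 kg; it carries a steel T-bar: a 14 mm post with a 14 mm bar 70 mm long across the slope (along y), axis 41 mm above the underside. Leave it hanging.
- stand: Sample display fixed to the counter: plywood board 260 (along the slope) x 350 x 12 mm on a grey folded-steel foot, sloping 30 degrees. Origin: centre of the foot, on the counter; z up, x level and pointing down-slope, away from the robot give or take the yaw. Plates hang side by side in any order at y = -115, 0, +115 mm, each origin at x = 5, z = 82 mm.
- board_face (a point): Centre of the board's face, 85 mm above the counter; the upper edge, near the robot, is 150 mm high. Each of the three places has two steel shoulder studs square to the board, one above the other 146 mm apart: neck 8 mm thick, 7 mm long; head 15 mm across, 4 mm thick.
- mat: Black rubber counter mat, 260 (x) x 200 (y) x 5 mm, fixed flat on the counter. Origin: centre of its underside, on the counter; its top is 5 mm above. It lies on the other side (left or right) from the stand.
- bottle: White capped bottle, 60 mm across, 150 mm tall, standing loose at the far side of the counter. Origin: centre of its base.
- tape: Grey tape measure, case 75 x 70 x 42 mm, lying loose at the far side of the counter. Origin: centre of its underside.
There are look-alikes about, which are no part of the job. What is shaped like the pull_sample but orange or purple is not meant.

How it is judged:
On the way, in this order (a step that is already met when the one before it is completed fails the run):
1. the pull-handle sample is slid up the board to the wide ends of its keyholes (x of pull_sample in the frame of stand below -0.0115 m and z of pull_sample in the frame of stand below 0.105 m), for 0.05 s.
2. it is lifted off, clear of the studs and the board (z of pull_sample in the frame of stand above 0.115 m and contact force between pull_sample and stand below 0.05 N), for 0.1 s.
At the end, for the whole second after the job is handed in: The pull-handle sample lies flat on the mat, handle up (within 0.08 rad of level), its centre within 45 mm of the mat's centre, released and at rest; the other two samples still hang where they were (within 12 mm); bottle and tape measure within 30 mm of where they stood (horizontal distance between pull_sample and mat below 0.045 m and angle between pull_sample's own z axis and vertical below 0.08 rad and z of pull_sample in the frame of mat between 0.002 and 0.009 m and contact force between pull_sample and mat above 0.5 N and linear speed of pull_sample below 0.02 m/s and distance of each of knob_sample, tbar_sample from where it was at the start of the episode below 0.012 m and distance of each of bottle, tape from where it was at the start of the episode below 0.03 m); the robot touches nothing.
It fails at once if the pull-handle sample is dropped: it moves at over 0.5 m/s with no finger touching it (a free fall of more than about 13 mm) (linear speed of pull_sample above 0.5 m/s and contact force between the fingers and pull_sample below 0.05 N).
It fails at once if another sample is shifted by more than 20 mm (distance of any of knob_sample, tbar_sample from where it was at the start of the episode above 0.02 m).
It fails at once if the bottle or the tape measure is shoved by more than 30 mm (distance of any of bottle, tape from where it was at the start of the episode above 0.03 m).
It also fails if it takes over 48 s, if anything falls off the work surface, if the arm or the gripper's body presses on something with over 40 N, if the wrist force passes 120 N, or if a joint passes its speed limit or range.

### The arm

A 6-joint arm with a two-finger parallel gripper is mounted at the origin on the work surface. World frame = base frame: x ahead of the robot, y to its left, z up, the work surface at z = 0. Lengths are in m, angles in rad, forces in N, time in s.
With the tool pointing down it reaches from about 0.25 to 0.725 m from the base axis. Payload 4 kg.
Tool frame: the origin (TCP) lies between the finger pads; the fingertips stand 11 mm ahead of it and the grasp point (between the pads) lies 8 mm behind it (bot.tip_extent is the distance from the TCP to the fingertips, in m); z points along the fingers, y is the line along which they close (so a half turn about z gives the same grasp; the last joint's range is limited). The gripper opens to 85 mm and grips with 20 to 120 N. Pads are 22 mm wide; open, the fingers measure 114 mm over their backs; the gripper's body (76 mm by 85 mm) begins 54 mm behind the grasp point. The pads swing forward as they close: fully open they stand 13 mm farther back than shut.
Start: joints at [-1.226, 0.241, 0.005, 1.335, 0, 1.571], TCP at [0.169, -0.471, 0.242] pointing down, gripper open.
Joint ranges: [-2.72, 2.72], [-1.05, 1.87], [-1.09, 1.28], [-1.99, 2.15], [-1.42, 1.44], [-3.14, 3.14]. Speed limits (rad/s): [2.79, 2.79, 3.14, 3.14, 3.14, 3.14].

### API

Orientations are given as a unit quaternion [x, y, z, w].
In Python, from workcell import bot gives the robot as it stands. The module is installed in compiled form; this text tells all that it offers.
- The arm moves only by the tool drive_tool, never from a script. Its argument "rows" is a list of rows, each an object of numbers: "dx", "dy", "dz": the shift along the tool's x, y, z in units of 50 mm (1.0 is 50 mm); "wx", "wy", "wz": the turn, a rotation vector about the tool's x, y, z in units of 5 degrees (1.0 is 5 degrees); "hand": the finger opening in mm, from 0 to 85.4. A call has 1 to 20 rows; each row is the pose to reach, as a shift and turn from the pose commanded when the call began, along the tool's axes at that moment; what a row does not reach only later rows make up. A row lasts 1/10 s, in which the tool goes at most 50 mm and 8.59 degrees, less where a joint would pass 70% of its speed; a pose out of reach is approached as far as the arm can. A call with a gripper value outside its range is refused whole. The fingers move at their own pace and stop on an object; the grip force is fixed at half the most. Time passes only in rows, so rows that repeat a pose let the fingers close. It gives the time, the measured TCP pose, the force, the opening and the grip force at its end, in the units of the state.
- bot.get_obs(): the state, without advancing time (a new reading comes with each control period).
- bot.camera(name): name is "scene" or "top"; returns the picture (400x640x3 uint8, red, green, blue); there is no depth.
- bot.get_calibration(name): a dict with "vfov" (degrees; the focal length in pixels is half the picture's height over the tangent of half this angle, whatever the lens; pixels are square), "cx", "cy" (the principal point, pixels), "origin" and "rotation" of the camera in the world. Camera axes: x right, y up, looking along -z (the intrinsics and any distortion apply to the point x, -y, -z); pixel columns grow to the right and rows downward; lengths in m; the calibration is good to about 2 mm. A picture is of the moment at which its call begins. get_calibration takes no time and is no camera call.
- bot.job_done(): hands the job in; it is judged then, once.
Trained networks look in the newest picture that a camera, given by its name, has taken for a name from the list of things; names that differ only in an ending like _2 or _b are one class to them, and where a whole thing is asked for, a point or a joint stands for the part that bears it (a point fixed in the world has none). Each returns a list of dicts, best first, with "score" (0 to 1); they miss things now and then, are a little off and sometimes report something else, mostly with a low value. They report only what shows in the picture. A call takes as long as a camera call. They do not tell look-alikes from the thing itself.
- bot.look_for(camera, thing): "extent" ([centre column, centre row, width, height] in pixels, round what is visible of it).
- bot.outline_of(camera, thing): "region" (400x640 bool, what is visible of it) and "extent" ([centre column, centre row, width, height] in pixels, round what is visible of it).
The state is a dict: "clock": time; "joint_pos": joint angles; "joint_vel": joint speeds; "tau": joint torques, N m; "eef_pos": TCP position; "tool_rot": TCP orientation; "ft_force": force on the tool from outside, world axes, zero at the start; "ft_torque": the same for the moment, N m; "grip_width": finger opening in m; "grasp_force": force on a finger pad.
Only numpy, scipy, OpenCV 4.12 (cv2) and the standard library are available. Lean on these libraries where they do the work, as an engineer would, in place of code of your own. Each camera call takes 0.05 s, during which the arm holds its last target. There are 200 camera calls.

## Working session

There is one attempt and no reset: what is moved stays moved. The work goes in short steps, Python scripts to look and compute and a tool call to move; the robot and the scene stay as the last step left them, time stands still between calls to the robot, and variables do not carry over. Pictures are saved under pics/ and viewed, at most 10 in all, crops included, and the job is handed in when it is done.

Besides the shell and the picture viewer there is one more tool, called after "Emit:" as name(argument=value, ...) on one line, values as JSON. drive_tool: Moves the arm, as the interface text tells. Its arguments: {"type":"object","properties":{"rows":{"type":"array","items":{"type":"object","properties":{"dx":{"type":"number"},"dy":{"type":"number"},"dz":{"type":"number"},"wx":{"type":"number"},"wy":{"type":"number"},"wz":{"type":"number"},"hand":{"type":"number"}}}}},"required":["rows"]}

```bash
mkdir -p pics; python3 - <<'E'
from workcell import bot
import cv2,numpy as np
o=bot.get_obs();print(o['clock'],o['eef_pos'],o['tool_rot'],bot.tip_extent)
for c in ['scene','top']:
    im=bot.camera(c);cv2.imwrite(f'pics/{c}0.png',im[:,:,::-1])
    k=bot.get_calibration(c);print(c,k)
    for t in ['pull_sample','pull_bar','knob_sample','tbar_sample','stand','mat','bottle','tape']:
        print(t,[(round(d['score'],2),np.round(d['extent']).tolist()) for d in bot.look_for(c,t)][:4])
E
```

```text
0.0 [ 0.16877356 -0.4700088   0.24141848] [ 9.85179490e-01  1.71523428e-01 -1.97496019e-04 -1.02364041e-03] 0.011
scene {'vfov': 53.93939453478131, 'cx': 322.783240096915, 'cy': 202.97962016360512, 'origin': array([ 1.38664334, -0.45300715,  0.7380233 ]), 'rotation': array([0.3978429 , 0.24408288, 0.4563603 , 0.75754858])}
pull_sample [(0.97, [282.0, 221.0, 41.0, 63.0]), (0.79, [288.0, 318.0, 84.0, 54.0]), (0.63, [199.0, 192.0, 13.0, 4.0])]
pull_bar [(0.96, [282.0, 218.0, 40.0, 68.0]), (0.66, [290.0, 317.0, 86.0, 52.0]), (0.37, [198.0, 191.0, 8.0, 7.0])]
knob_sample []
tbar_sample [(0.9, [240.0, 230.0, 42.0, 70.0]), (0.73, [282.0, 221.0, 37.0, 68.0])]
stand [(0.66, [242.0, 237.0, 154.0, 122.0])]
mat [(0.82, [399.0, 209.0, 97.0, 51.0])]
bottle [(0.64, [402.0, 245.0, 23.0, 57.0])]
tape [(0.56, [352.0, 275.0, 42.0, 40.0])]
top {'vfov': 46.33168158169023, 'cx': 315.4776868677867, 'cy': 200.53250584664966, 'origin': array([ 0.4193831 , -0.03097529,  1.31716239]), 'rotation': array([ 0.03924409, -0.03068782, -0.69671013,  0.71562082])}
pull_sample [(0.76, [397.0, 115.0, 71.0, 21.0]), (0.66, [365.0, 202.0, 27.0, 70.0]), (0.56, [417.0, 313.0, 65.0, 68.0]), (0.33, [413.0, 208.0, 30.0, 70.0])]
pull_bar [(0.86, [367.0, 201.0, 35.0, 63.0]), (0.73, [416.0, 312.0, 67.0, 65.0]), (0.63, [396.0, 115.0, 76.0, 20.0])]
knob_sample [(0.56, [457.0, 213.0, 18.0, 64.0])]
tbar_sample [(0.71, [411.0, 208.0, 31.0, 67.0])]
stand [(0.69, [408.0, 209.0, 142.0, 104.0])]
mat [(0.66, [224.0, 196.0, 84.0, 97.0])]
bottle [(0.62, [284.0, 113.0, 23.0, 28.0])]
tape [(0.67, [331.0, 119.0, 31.0, 31.0]), (0.22, [283.0, 113.0, 24.0, 31.0])]
```

```bash
python3 - <<'E'
import cv2
im=cv2.imread('pics/top0.png');cv2.imwrite('pics/top0c.png',cv2.resize(im[60:360,150:510],None,fx=2.2,fy=2,interpolation=cv2.INTER_CUBIC)[:, :800])
E
```

```text
(no output)
```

View pics/top0c.png

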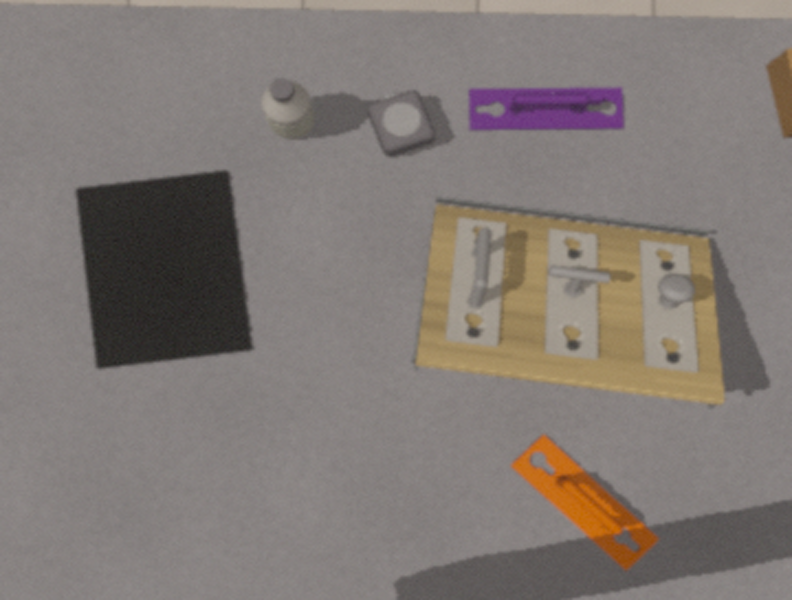

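View pics/scene0.png

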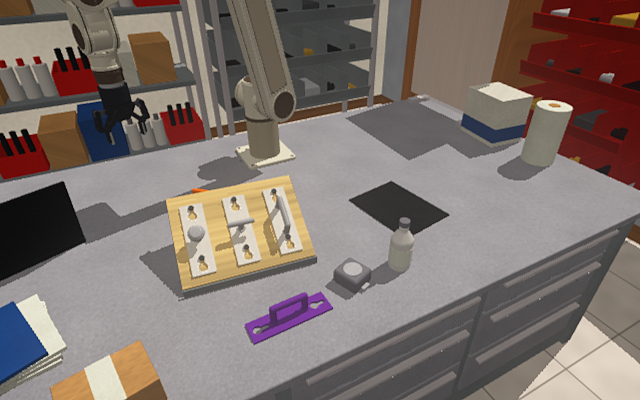

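The pull sample is the left plate on the stand in the top view, at about (365,202). The T-bar is at (411,208), the knob at (457,213) and the mat at (224,196). The orange and purple look-alikes lie off the stand. Next I'll fit the stand and mat poses.

```bash
cat > h.py <<'E'
from workcell import bot
import cv2,numpy as np
from scipy.spatial.transform import Rotation as R
from scipy.optimize import least_squares
def proj(c,P):
    k=bot.get_calibration(c);f=200/np.tan(np.radians(k['vfov']/2))
    q=(np.atleast_2d(P)-k['origin'])@R.from_quat(k['rotation']).as_matrix()
    return np.c_[k['cx']+f*q[:,0]/-q[:,2],k['cy']-f*q[:,1]/-q[:,2]]
def ray(c,uv,z):
    k=bot.get_calibration(c);f=200/np.tan(np.radians(k['vfov']/2))
    d=R.from_quat(k['rotation']).apply([(uv[0]-k['cx'])/f,-(uv[1]-k['cy'])/f,-1])
    return k['origin']+d*(z-k['origin'][2])/d[2]
def quad(mask):
    cs,_=cv2.findContours(mask.astype(np.uint8),cv2.RETR_EXTERNAL,cv2.CHAIN_APPROX_NONE)
    c=max(cs,key=cv2.contourArea);h=cv2.convexHull(c)
    for e in np.arange(2,20,.5):
        a=cv2.approxPolyDP(h,e,True)
        if len(a)<=4:break
    return a[:,0].astype(float)
E
python3 - <<'E'
from h import *
im=cv2.imread('pics/top0.png');hsv=cv2.cvtColor(im,cv2.COLOR_BGR2HSV)
wood=(hsv[...,0]>12)&(hsv[...,0]<30)&(hsv[...,1]>70)&(hsv[...,2]>90);wood[:150]=0;wood[280:]=0;wood[:,:320]=0;wood[:,490:]=0
mat=(hsv[...,2]<60);mat[:,:180]=0;mat[:,275:]=0;mat[:130]=0;mat[260:]=0
q=quad(wood);m=quad(mat);print(q,m)
tilt=R.from_euler('y',30,degrees=True)
def board(p): # near/far corners
    S=R.from_euler('z',p[2]);L=np.array([[-.13,.175,0],[-.13,-.175,0],[.13,-.175,0],[.13,.175,0]])
    return S.apply(tilt.apply(L)+[0,0,.085])+[p[0],p[1],0]
def matc(p):
    L=np.array([[-.13,.1,.005],[-.13,-.1,.005],[.13,-.1,.005],[.13,.1,.005]])
    return R.from_euler('z',p[2]).apply(L)+[p[0],p[1],0]
def fit(fn,q,g):
    def r(p):
        P=proj('top',fn(p));
        return np.concatenate([q[np.argmin(np.hypot(*(q-u).T))]-u for u in P])
    s=least_squares(r,g);print(s.x.round(4),s.fun.round(1));return s.x
g=ray('top',q.mean(0),.085);b=fit(board,q,[g[0],g[1],-.15])
g=ray('top',m.mean(0),.005);mm=fit(matc,m,[g[0],g[1],.05])
S=R.from_euler('z',b[2])
for y in (.115,):
    for n,L in [('org',[0,0,0]),('bar',[0,0,.05]),('b1',[-.048,0,.058]),('b2',[.048,0,.058])]:
        P=S.apply(tilt.apply(L)+[.005,y,.082])+[b[0],b[1],0];print(n,P.round(4),proj('top',P).round(1),proj('scene',P).round(1))
for n in 'knob_sample','tbar_sample','pull_sample':pass
print('plate dirs',(S*tilt).as_matrix().round(3))
print('scene board',proj('scene',board(b)).round(1),'scene mat',proj('scene',matc(mm)).round(1))
v=im.copy()
for P in [board(b),matc(mm)]:cv2.polylines(v,[np.round(proj('top',P)).astype(int)],True,(0,0,255),1)
P=S.apply(tilt.apply([[-.1,-.03,.005],[.1,-.03,.005],[.1,.03,.005],[-.1,.03,.005]])+[.005,.115,.082])+[b[0],b[1],0]
cv2.polylines(v,[np.round(proj('top',P)).astype(int)],True,(0,255,0),1)
L=S.apply(tilt.apply([[-.04,0,.058],[.04,0,.058]])+[.005,.115,.082])+[b[0],b[1],0]
cv2.polylines(v,[np.round(proj('top',L)).astype(int)],False,(255,0,0),1)
w=cv2.imread('pics/scene0.png')
for Q in [board(b),matc(mm),P]:cv2.polylines(w,[np.round(proj('scene',Q)).astype(int)],True,(0,0,255),1)
cv2.polylines(w,[np.round(proj('scene',L)).astype(int)],False,(255,0,0),1)
a=cv2.resize(v[140:280,180:490],None,fx=2.5,fy=2.1);c=cv2.resize(w[160:300,150:460],None,fx=2.5,fy=2.1)
cv2.imwrite('pics/fit.png',np.vstack([a,c]))
E
```

```text
[[348. 163.]
 [471. 179.]
 [478. 260.]
 [339. 242.]] [[251. 146.]
 [263. 233.]
 [195. 242.]
 [186. 155.]]
[ 0.5269 -0.2611 -0.1062] [ 0.6  0.2 -1.1 -0.7 -0.4  0.2  1.   0.4]
[0.5626 0.247  0.1645] [ 1.2 -2.  -1.5 -1.2 -2.   2.   2.3  1.4]
org [ 0.5441 -0.1473  0.082 ] [[365.6 201. ]] [[281.5 217.6]]
bar [ 0.5689 -0.1499  0.1253] [[368.4 189.7]] [[283.1 209.8]]
b1 [ 0.5316 -0.1459  0.1562] [[367.8 203. ]] [[278.3 193.1]]
b2 [ 0.6142 -0.1547  0.1082] [[369.9 173.3]] [[288.5 224.3]]
plate dirs [[ 0.861  0.106  0.497]
 [-0.092  0.994 -0.053]
 [-0.5    0.     0.866]]
scene board [[288.  173.1]
 [164.9 197.5]
 [182.6 288.2]
 [315.4 252.6]] scene mat [[390.3 179.7]
 [347.8 198.5]
 [405.2 237.6]
 [449.  213.1]]
```

View pics/fit.png

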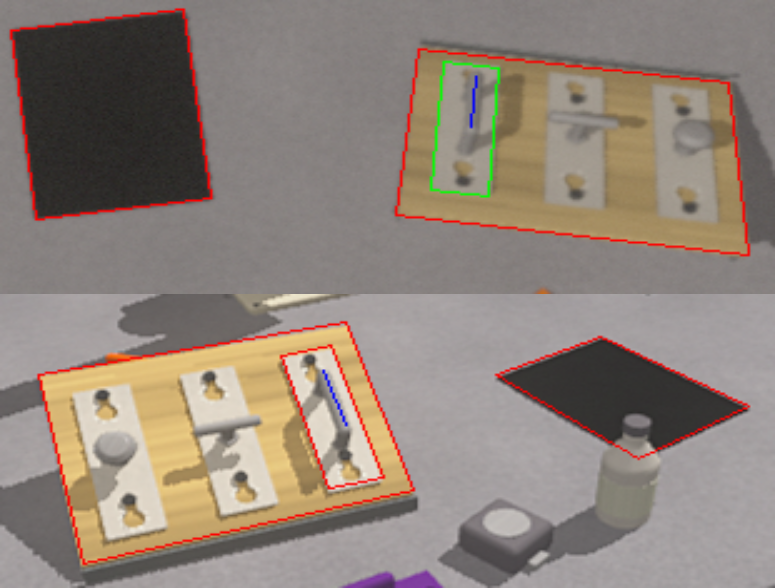

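The overlay shows the board, plate and mat outlines all matching both views. The bar is at about (0.569,-0.150,0.125). Next I'll work out the pregrasp move.

```bash
cat >> h.py <<'E'
b=[.5269,-.2611,-.1062]
PR=R.from_euler('z',b[2])*R.from_euler('y',30,degrees=True)
org=R.from_euler('z',b[2]).apply([.005,.115,.082])+[b[0],b[1],0]
def hung(L):return org+PR.apply(L)
GR=PR*R.from_quat([1,0,0,0])  # tool x=plate x, z=-plate z
def rows(P,Rt):
    o=bot.get_obs();Q=R.from_quat(o['tool_rot'])
    print(o['clock'],'d',(Q.inv().apply(np.array(P)-o['eef_pos'])/.05).round(3),'w',np.degrees((Q.inv()*Rt).as_rotvec()).round(3)/5)
E
python3 - <<'E'
from h import *
print(hung([0,0,.142]));rows(hung([0,0,.142]),GR)
rows(hung([0,0,.142])*np.array([.85,1,1])+[0,0,.12],GR)
E
```

```text
[ 0.61466188 -0.15480394  0.20497561]
0.9 d [10.523 -2.931  0.747] w [ 1.3534 -5.8968  5.0488]
0.9 d [ 8.788 -3.554 -1.653] w [ 1.3534 -5.8968  5.0488]
```

Emit:
drive_tool(rows=[{"dz": -1.65, "hand": 55}, {"dz": -1.65, "hand": 55}, {"dx": 8.79, "dy": -3.55, "dz": -1.65, "wx": 1.35, "wy": -5.9, "wz": 5.05, "hand": 55}, {"dx": 8.79, "dy": -3.55, "dz": -1.65, "wx": 1.35, "wy": -5.9, "wz": 5.05, "hand": 55}, {"dx": 8.79, "dy": -3.55, "dz": -1.65, "wx": 1.35, "wy": -5.9, "wz": 5.05, "hand": 55}, {"dx": 8.79, "dy": -3.55, "dz": -1.65, "wx": 1.35, "wy": -5.9, "wz": 5.05, "hand": 55}, {"dx": 8.79, "dy": -3.55, "dz": -1.65, "wx": 1.35, "wy": -5.9, "wz": 5.05, "hand": 55}, {"dx": 8.79, "dy": -3.55, "dz": -1.65, "wx": 1.35, "wy": -5.9, "wz": 5.05, "hand": 55}, {"dx": 8.79, "dy": -3.55, "dz": -1.65, "wx": 1.35, "wy": -5.9, "wz": 5.05, "hand": 55}, {"dx": 8.79, "dy": -3.55, "dz": -1.65, "wx": 1.35, "wy": -5.9, "wz": 5.05, "hand": 55}, {"dx": 8.79, "dy": -3.55, "dz": -1.65, "wx": 1.35, "wy": -5.9, "wz": 5.05, "hand": 55}, {"dx": 8.79, "dy": -3.55, "dz": -1.65, "wx": 1.35, "wy": -5.9, "wz": 5.05, "hand": 55}, {"dx": 8.79, "dy": -3.55, "dz": -1.65, "wx": 1.35, "wy": -5.9, "wz": 5.05, "hand": 55}, {"dx": 8.79, "dy": -3.55, "dz": -1.65, "wx": 1.35, "wy": -5.9, "wz": 5.05, "hand": 55}, {"dx": 8.79, "dy": -3.55, "dz": -1.65, "wx": 1.35, "wy": -5.9, "wz": 5.05, "hand": 55}, {"dx": 8.79, "dy": -3.55, "dz": -1.65, "wx": 1.35, "wy": -5.9, "wz": 5.05, "hand": 55}, {"dx": 8.79, "dy": -3.55, "dz": -1.65, "wx": 1.35, "wy": -5.9, "wz": 5.05, "hand": 55}])

```text
invalid input at $.rows[0]: expected keys dx, dy, dz, wx, wy, wz, hand
```

```bash
python3 - <<'E'
from h import *
print(bot.get_obs()['joint_pos'].round(2));rows(hung([0,0,.142]),GR)
E
```

```text
[-1.23  0.24  0.01  1.34 -0.    1.57]
0.9 d [10.523 -2.931  0.747] w [ 1.3534 -5.8968  5.0488]
```

Emit:
drive_tool(rows=[{"dx": 0, "dy": 0, "dz": -1.65, "wx": 0, "wy": 0, "wz": 0, "hand": 55}, {"dx": 0, "dy": 0, "dz": -1.65, "wx": 0, "wy": 0, "wz": 0, "hand": 55}, {"dx": 8.79, "dy": -3.55, "dz": -1.65, "wx": 1.35, "wy": -5.9, "wz": 5.05, "hand": 55}, {"dx": 8.79, "dy": -3.55, "dz": -1.65, "wx": 1.35, "wy": -5.9, "wz": 5.05, "hand": 55}, {"dx": 8.79, "dy": -3.55, "dz": -1.65, "wx": 1.35, "wy": -5.9, "wz": 5.05, "hand": 55}, {"dx": 8.79, "dy": -3.55, "dz": -1.65, "wx": 1.35, "wy": -5.9, "wz": 5.05, "hand": 55}, {"dx": 8.79, "dy": -3.55, "dz": -1.65, "wx": 1.35, "wy": -5.9, "wz": 5.05, "hand": 55}, {"dx": 8.79, "dy": -3.55, "dz": -1.65, "wx": 1.35, "wy": -5.9, "wz": 5.05, "hand": 55}, {"dx": 8.79, "dy": -3.55, "dz": -1.65, "wx": 1.35, "wy": -5.9, "wz": 5.05, "hand": 55}, {"dx": 8.79, "dy": -3.55, "dz": -1.65, "wx": 1.35, "wy": -5.9, "wz": 5.05, "hand": 55}, {"dx": 8.79, "dy": -3.55, "dz": -1.65, "wx": 1.35, "wy": -5.9, "wz": 5.05, "hand": 55}, {"dx": 8.79, "dy": -3.55, "dz": -1.65, "wx": 1.35, "wy": -5.9, "wz": 5.05, "hand": 55}, {"dx": 8.79, "dy": -3.55, "dz": -1.65, "wx": 1.35, "wy": -5.9, "wz": 5.05, "hand": 55}, {"dx": 8.79, "dy": -3.55, "dz": -1.65, "wx": 1.35, "wy": -5.9, "wz": 5.05, "hand": 55}, {"dx": 8.79, "dy": -3.55, "dz": -1.65, "wx": 1.35, "wy": -5.9, "wz": 5.05, "hand": 55}])

```text
clock: 2.4
eef_pos: [0.5062, -0.1523, 0.3061]
tool_rot: [0.968, -0.051, -0.247, -0.011]
ft_force: [0.6, -0.2, 0.1]
grip_width: 0.055
grasp_force: 0.0
```

```bash
python3 - <<'E'
from h import *
print(bot.get_obs()['joint_pos'].round(2));rows(hung([0,0,.142]),GR)
E
```

```text
[-0.25  0.72  0.8   2.15 -0.07  3.01]
2.4 d [ 2.867 -0.184  0.739] w [ 0.0508 -0.2738 -0.0082]
```

Emit:
drive_tool(rows=[{"dx": 2.87, "dy": -0.18, "dz": 0.74, "wx": 0.05, "wy": -0.27, "wz": 0, "hand": 55}, {"dx": 2.87, "dy": -0.18, "dz": 0.74, "wx": 0.05, "wy": -0.27, "wz": 0, "hand": 55}, {"dx": 2.87, "dy": -0.18, "dz": 0.74, "wx": 0.05, "wy": -0.27, "wz": 0, "hand": 55}, {"dx": 2.87, "dy": -0.18, "dz": 0.74, "wx": 0.05, "wy": -0.27, "wz": 0, "hand": 55}, {"dx": 2.87, "dy": -0.18, "dz": 0.74, "wx": 0.05, "wy": -0.27, "wz": 0, "hand": 55}, {"dx": 2.87, "dy": -0.18, "dz": 0.74, "wx": 0.05, "wy": -0.27, "wz": 0, "hand": 55}])

```text
clock: 3.0
eef_pos: [0.5999, -0.1527, 0.1981]
tool_rot: [0.967, -0.052, -0.247, -0.012]
ft_force: [0.5, -0.6, 0.6]
grip_width: 0.0552
grasp_force: 0.0
```

```bash
python3 - <<'E'
from h import *
o=bot.get_obs();print(o['joint_pos'].round(2),o['eef_pos']);rows(hung([0,0,.142]),GR);rows(hung([0,0,.042]),GR)
ims=[]
for c,(r0,c0) in {'top':(110,290),'scene':(140,190)}.items():
    im=cv2.cvtColor(bot.camera(c),cv2.COLOR_RGB2BGR)
    T=o['eef_pos'];Z=R.from_quat(o['tool_rot']).apply([0,0,1])
    cv2.line(im,*[tuple(map(int,u.round())) for u in proj(c,[T-.1*Z,T+.1*Z])],(0,0,255),1)
    ims.append(cv2.resize(im[r0:r0+150,c0:c0+200],None,fx=2,fy=2))
    ims[-1]=cv2.resize(ims[-1],(800,300)) if 0 else ims[-1]
cv2.imwrite('pics/pre.png',np.hstack(ims))
E
```

```text
[-0.22  1.01  1.09  2.15 -0.06  3.04] [ 0.59985871 -0.15266205  0.19814677]
3.0 d [ 0.197  0.011 -0.263] w [ 0.0218 -0.2622 -0.0256]
3.0 d [0.151 0.008 1.736] w [ 0.0218 -0.2622 -0.0256]
```

View pics/pre.png

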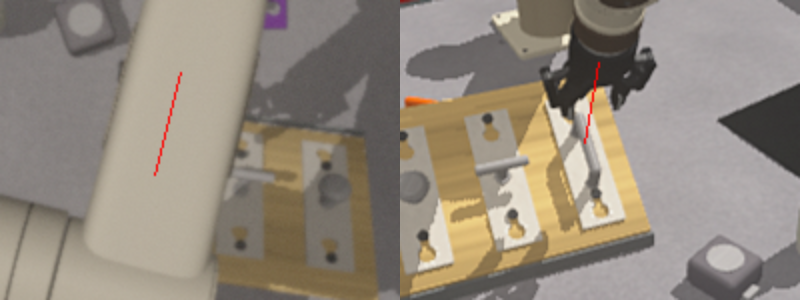

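The top view is blocked by the arm. The scene view shows the gripper above the bar and aligned with it, but joint 4 is at its limit (2.15). A round bar tolerates less tilt, so I'll fit the arm's planar kinematics and choose a tilt that fits.

```bash
cat >> h.py <<'E'
def kin(j,L):
    a,bb,c,l,h=L;p=j[1]-j[2]+j[3]
    return np.array([a*np.sin(j[1])+bb*np.cos(j[1])+c*np.cos(j[1]-j[2])+l*np.cos(p),h+a*np.cos(j[1])-bb*np.sin(j[1])-c*np.sin(j[1]-j[2])-l*np.sin(p)])
E
python3 - <<'E'
from h import *
j3=bot.get_obs()['joint_pos']
S=[([0,.241,.005,1.335],np.hypot(.1688,.4700),.2414),([0,.72,.8,2.15],np.hypot(.5062,.1523),.3061),(j3,np.hypot(.5999,.1527),.1981)]
s=least_squares(lambda L:np.r_[np.concatenate([kin(j,L)-[r,z] for j,r,z in S]),(L-[.3,.06,.3,.22,.13])*.01],[.3,.06,.3,.22,.13]);L=s.x
print(L.round(3),s.fun.round(4))
for t in (30,25,20,15,10):
  G=R.from_euler('z',b[2])*R.from_euler('y',t,degrees=True)*R.from_quat([1,0,0,0]);tz=G.apply([0,0,1])
  for n,P in [('pre',hung([0,0,.05])-.09*tz),('grasp',hung([0,0,.05])+.008*tz),('slid',hung([-.03,0,.05])+.008*tz),('off',hung([-.024,0,.1])+.008*tz)]:
    r=np.hypot(P[0],P[1])
    q=least_squares(lambda q:np.r_[kin([0,*q],L)-[r,P[2]],.3*(q[0]-q[1]+q[2]-np.pi/2-np.radians(t))],[1,.9,2],bounds=([-1.05,-1.09,-1.99],[1.87,1.28,2.5]))
    print(t,n,P.round(3),q.x.round(2),round(q.cost,5))
E
```

```text
[0.49  0.001 0.392 0.391 0.249] [ 0.0002  0.0004 -0.0007 -0.0015  0.0006  0.0011  0.0019 -0.0006  0.0009
  0.0017  0.0012]
30 pre [ 0.614 -0.155  0.203] [1.1  1.28 2.27] 1e-05
30 grasp [ 0.565 -0.15   0.118] [0.94 0.73 1.89] 0.0
30 slid [ 0.539 -0.147  0.133] [0.86 0.62 1.85] 0.0
30 off [ 0.569 -0.15   0.174] [0.93 0.85 2.02] 0.0
25 pre [ 0.607 -0.154  0.207] [0.95 1.03 2.08] 0.0
25 grasp [ 0.566 -0.15   0.118] [0.85 0.6  1.76] 0.0
25 slid [ 0.54  -0.147  0.133] [0.78 0.51 1.73] 0.0
25 off [ 0.57  -0.15   0.173] [0.84 0.71 1.88] 0.0
20 pre [ 0.6   -0.153  0.21 ] [0.82 0.81 1.91] 0.0
20 grasp [ 0.566 -0.15   0.118] [0.77 0.48 1.63] 0.0
20 slid [ 0.54  -0.147  0.133] [0.71 0.4  1.61] 0.0
20 off [ 0.57  -0.15   0.173] [0.75 0.59 1.75] 0.0
15 pre [ 0.592 -0.152  0.212] [0.71 0.64 1.76] 0.0
15 grasp [ 0.567 -0.15   0.118] [0.7  0.37 1.5 ] 0.0
15 slid [ 0.541 -0.147  0.133] [0.64 0.29 1.49] 0.0
15 off [ 0.571 -0.15   0.173] [0.68 0.47 1.63] 0.0
10 pre [ 0.584 -0.152  0.214] [0.61 0.48 1.62] 0.0
10 grasp [ 0.568 -0.15   0.117] [0.63 0.26 1.37] 0.0
10 slid [ 0.542 -0.147  0.132] [0.57 0.19 1.37] 0.0
10 off [ 0.572 -0.15   0.173] [0.6  0.36 1.5 ] 0.0
```

Emit:
drive_tool(rows=[{"dx": 0.15, "dy": 0.01, "dz": 0.4, "wx": 0.02, "wy": -0.2, "wz": -0.03, "hand": 55}, {"dx": 0.15, "dy": 0.01, "dz": 0.8, "wx": 0.02, "wy": -0.2, "wz": -0.03, "hand": 55}, {"dx": 0.15, "dy": 0.01, "dz": 1.1, "wx": 0.02, "wy": -0.26, "wz": -0.03, "hand": 55}, {"dx": 0.15, "dy": 0.01, "dz": 1.4, "wx": 0.02, "wy": -0.26, "wz": -0.03, "hand": 55}, {"dx": 0.15, "dy": 0.01, "dz": 1.6, "wx": 0.02, "wy": -0.26, "wz": -0.03, "hand": 55}, {"dx": 0.15, "dy": 0.01, "dz": 1.74, "wx": 0.02, "wy": -0.26, "wz": -0.03, "hand": 55}, {"dx": 0.15, "dy": 0.01, "dz": 1.74, "wx": 0.02, "wy": -0.26, "wz": -0.03, "hand": 55}, {"dx": 0.15, "dy": 0.01, "dz": 1.74, "wx": 0.02, "wy": -0.26, "wz": -0.03, "hand": 55}])

```text
clock: 3.9
eef_pos: [0.5652, -0.1484, 0.1171]
tool_rot: [0.964, -0.05, -0.259, -0.014]
ft_force: [0.2, -0.3, -0.1]
grip_width: 0.0554
grasp_force: 0.0
```

```bash
python3 - <<'E'
from h import *
o=bot.get_obs();print(o['joint_pos'].round(2),o['ft_force']);rows(hung([0,0,.042]),GR)
im=cv2.cvtColor(bot.camera('scene'),cv2.COLOR_RGB2BGR)
cv2.imwrite('pics/grasp.png',cv2.resize(im[160:270,220:340],None,fx=5,fy=5,interpolation=cv2.INTER_CUBIC))
E
```

```text
[-0.23  0.93  0.72  1.88 -0.06  3.04] [ 0.19071291 -0.30154632 -0.06372415]
3.9 d [-0.015  0.023 -0.021] w [0.0072 0.014  0.0238]
```

View pics/grasp.png

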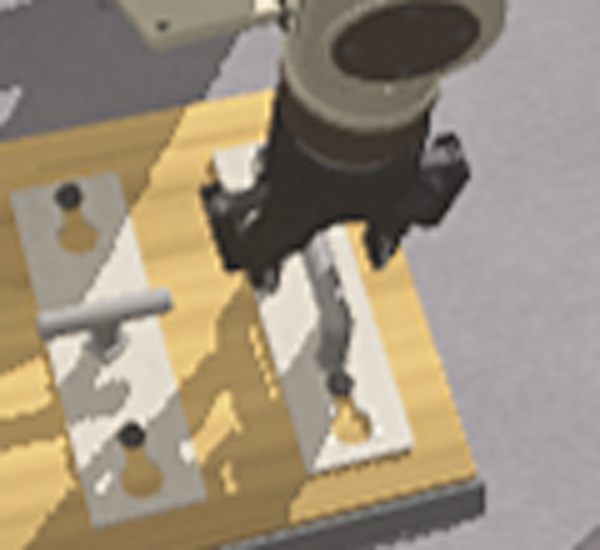

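The fingers straddle the bar and clear the T-bar. I'll close now.

Emit:
drive_tool(rows=[{"dx": 0, "dy": 0, "dz": 0, "wx": 0, "wy": 0, "wz": 0, "hand": 30}, {"dx": 0, "dy": 0, "dz": 0, "wx": 0, "wy": 0, "wz": 0, "hand": 10}, {"dx": 0, "dy": 0, "dz": 0, "wx": 0, "wy": 0, "wz": 0, "hand": 10}, {"dx": 0, "dy": 0, "dz": 0, "wx": 0, "wy": 0, "wz": 0, "hand": 10}, {"dx": 0, "dy": 0, "dz": 0, "wx": 0, "wy": 0, "wz": 0, "hand": 10}, {"dx": 0, "dy": 0, "dz": 0, "wx": 0, "wy": 0, "wz": 0, "hand": 10}, {"dx": 0, "dy": 0, "dz": 0, "wx": 0, "wy": 0, "wz": 0, "hand": 10}, {"dx": 0, "dy": 0, "dz": 0, "wx": 0, "wy": 0, "wz": 0, "hand": 10}])

```text
clock: 4.75
eef_pos: [0.5652, -0.1495, 0.1155]
tool_rot: [0.964, -0.05, -0.26, -0.013]
ft_force: [1.4, -5.8, 2.8]
grip_width: 0.0142
grasp_force: 58.4
```

Emit:
drive_tool(rows=[{"dx": -0.08, "dy": 0.03, "dz": 0, "wx": 0, "wy": 0, "wz": 0, "hand": 10}, {"dx": -0.16, "dy": 0.03, "dz": 0, "wx": 0, "wy": 0, "wz": 0, "hand": 10}, {"dx": -0.24, "dy": 0.03, "dz": 0, "wx": 0, "wy": 0, "wz": 0, "hand": 10}, {"dx": -0.32, "dy": 0.03, "dz": 0, "wx": 0, "wy": 0, "wz": 0, "hand": 10}, {"dx": -0.4, "dy": 0.03, "dz": 0, "wx": 0, "wy": 0, "wz": 0, "hand": 10}, {"dx": -0.47, "dy": 0.03, "dz": 0, "wx": 0, "wy": 0, "wz": 0, "hand": 10}, {"dx": -0.47, "dy": 0.03, "dz": 0, "wx": 0, "wy": 0, "wz": 0, "hand": 10}, {"dx": -0.47, "dy": 0.03, "dz": 0, "wx": 0, "wy": 0, "wz": 0, "hand": 10}])

```text
clock: 5.55
eef_pos: [0.5453, -0.147, 0.1266]
tool_rot: [0.964, -0.05, -0.259, -0.014]
ft_force: [6.0, -1.0, -1.9]
grip_width: 0.014
grasp_force: 58.9
```

```bash
python3 - <<'E'
from h import *
o=bot.get_obs();print('moved along plate axes mm',(PR.inv().apply(o['eef_pos']-[.5652,-.1495,.1155])*1e3).round(1),'force',PR.inv().apply(o['ft_force']).round(1));rows(hung([-.0235,0,.042]),GR)
im=cv2.cvtColor(bot.camera('scene'),cv2.COLOR_RGB2BGR)
a=cv2.imread('pics/scene0.png')
f=lambda i:cv2.resize(i[165:265,235:315],None,fx=5,fy=5,interpolation=cv2.INTER_CUBIC)
cv2.imwrite('pics/slid.png',np.hstack([f(a),f(im)]))
E
```

```text
moved along plate axes mm [-22.9   0.4  -0.4] force [ 6.2 -0.4  1.4]
5.55 d [-0.046  0.009 -0.055] w [-0.0074  0.0244  0.0314]
```

View pics/slid.png

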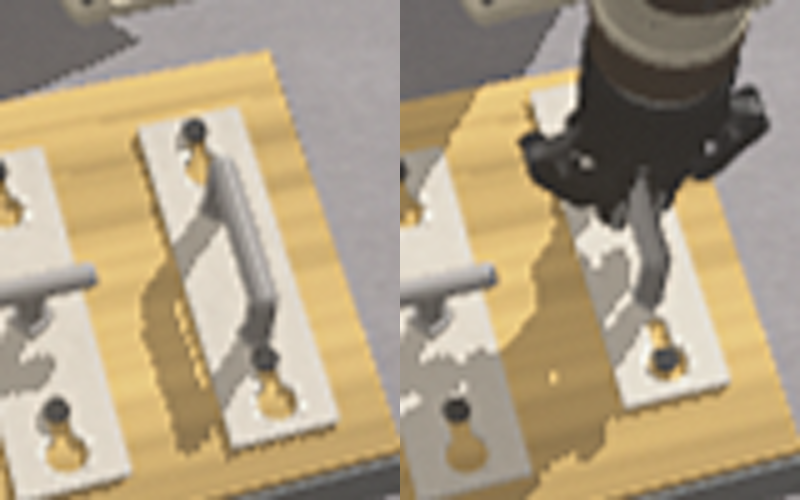

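The lower stud head sits centred in its wide hole at about (665,356) in the right panel. I'll lift square to the board with a small lift first, watching the force.

Emit:
drive_tool(rows=[{"dx": -0.02, "dy": 0, "dz": 0, "wx": 0, "wy": 0, "wz": 0, "hand": 10}, {"dx": -0.02, "dy": 0, "dz": -0.08, "wx": 0, "wy": 0, "wz": 0, "hand": 10}, {"dx": -0.02, "dy": 0, "dz": -0.16, "wx": 0, "wy": 0, "wz": 0, "hand": 10}, {"dx": -0.02, "dy": 0, "dz": -0.2, "wx": 0, "wy": 0, "wz": 0, "hand": 10}, {"dx": -0.02, "dy": 0, "dz": -0.2, "wx": 0, "wy": 0, "wz": 0, "hand": 10}])

```text
clock: 6.1
eef_pos: [0.5486, -0.148, 0.136]
tool_rot: [0.964, -0.05, -0.261, -0.014]
ft_force: [-0.2, 0.0, -4.6]
grip_width: 0.0142
grasp_force: 58.5
```

Only the sample's weight (4.6 N) shows, so it is free. I'll keep lifting.

Emit:
drive_tool(rows=[{"dx": 0, "dy": 0, "dz": -0.15, "wx": 0, "wy": 0, "wz": 0, "hand": 10}, {"dx": 0, "dy": 0, "dz": -0.35, "wx": 0, "wy": 0, "wz": 0, "hand": 10}, {"dx": 0, "dy": 0, "dz": -0.55, "wx": 0, "wy": 0, "wz": 0, "hand": 10}, {"dx": 0, "dy": 0, "dz": -0.75, "wx": 0, "wy": 0, "wz": 0, "hand": 10}, {"dx": 0, "dy": 0, "dz": -0.8, "wx": 0, "wy": 0, "wz": 0, "hand": 10}, {"dx": 0, "dy": 0, "dz": -0.8, "wx": 0, "wy": 0, "wz": 0, "hand": 10}])

```text
clock: 6.7
eef_pos: [0.569, -0.1502, 0.1709]
tool_rot: [0.964, -0.05, -0.26, -0.014]
ft_force: [0.3, 0.4, -6.5]
grip_width: 0.0144
grasp_force: 58.7
```

```bash
cat >> h.py <<'E'
# plate in tool at grasp: plate z=-tool z; grasp offset
mat=np.array([.5626,.247])
def place(h,yaw): # plate underside origin at mat centre, height h; TCP 42 mm above underside
    return np.r_[mat,h+.042],R.from_euler('z',yaw)*R.from_quat([1,0,0,0])
E
python3 - <<'E'
from h import *
o=bot.get_obs();print(o['joint_pos'].round(2),o['eef_pos'],o['ft_force'])
for yaw in (.2,.4):
  P,Rt=place(.11,yaw);rows(P,Rt)
E
```

```text
[-0.23  0.93  0.84  2.01 -0.06  3.03] [ 0.56898301 -0.15015234  0.17092033] [ 0.27669685  0.43159265 -6.51526393]
6.7 d [-0.629 -7.887  0.81 ] w [-0.9248  5.9866 -3.3986]
6.7 d [-0.629 -7.887  0.81 ] w [-1.528   5.9032 -5.6364]
```

```bash
python3 - <<'E'
from h import *
for n,uv,z in [('bottle',[290,122],0),('tape',[331,119],.04)]:print(n,ray('top',uv,z).round(3))
rows([.46,-.12,.27],R.from_euler('z',0)*R.from_quat([1,0,0,0]))
E
```

```text
bottle [0.775 0.066 0.   ]
tape [ 0.776 -0.051  0.04 ]
6.7 d [-2.924 -0.375 -0.592] w [-0.3214  6.0288 -1.1602]
```

Emit:
drive_tool(rows=[{"dx": -0.4, "dy": -0.05, "dz": -0.5, "wx": 0, "wy": 0.5, "wz": 0, "hand": 10}, {"dx": -0.8, "dy": -0.1, "dz": -1.0, "wx": 0, "wy": 1.5, "wz": -0.2, "hand": 10}, {"dx": -1.3, "dy": -0.2, "dz": -1.0, "wx": -0.1, "wy": 2.5, "wz": -0.5, "hand": 10}, {"dx": -1.8, "dy": -0.3, "dz": -0.9, "wx": -0.2, "wy": 3.5, "wz": -0.8, "hand": 10}, {"dx": -2.3, "dy": -0.37, "dz": -0.75, "wx": -0.25, "wy": 4.5, "wz": -1.0, "hand": 10}, {"dx": -2.7, "dy": -0.37, "dz": -0.6, "wx": -0.3, "wy": 5.5, "wz": -1.16, "hand": 10}, {"dx": -2.92, "dy": -0.37, "dz": -0.59, "wx": -0.32, "wy": 6.03, "wz": -1.16, "hand": 10}, {"dx": -2.92, "dy": -0.37, "dz": -0.59, "wx": -0.32, "wy": 6.03, "wz": -1.16, "hand": 10}, {"dx": -2.92, "dy": -0.37, "dz": -0.59, "wx": -0.32, "wy": 6.03, "wz": -1.16, "hand": 10}])

```text
clock: 7.6
eef_pos: [0.459, -0.1201, 0.27]
tool_rot: [1.0, -0.0, -0.001, -0.0]
ft_force: [0.3, -1.0, -4.4]
grip_width: 0.0142
grasp_force: 59.0
```

```bash
python3 - <<'E'
from h import *
o=bot.get_obs();print(o['joint_pos'].round(2),o['ft_force'],o['ft_torque'])
P,Rt=place(.2,.4);rows(P,Rt)
E
```

```text
[-0.26  0.18  0.    1.39 -0.    2.89] [ 0.26062637 -0.99197784 -4.43035899] [-0.0127751  -0.02930869 -0.01397929]
7.6 d [ 2.07  -7.343  0.559] w [-0.0072  0.016  -4.5882]
```

Emit:
drive_tool(rows=[{"dx": 0.1, "dy": -0.4, "dz": 0, "wx": 0, "wy": 0, "wz": -0.3, "hand": 10}, {"dx": 0.3, "dy": -1.0, "dz": 0, "wx": 0, "wy": 0, "wz": -0.7, "hand": 10}, {"dx": 0.5, "dy": -1.7, "dz": 0, "wx": 0, "wy": 0, "wz": -1.1, "hand": 10}, {"dx": 0.7, "dy": -2.4, "dz": 0.1, "wx": 0, "wy": 0, "wz": -1.6, "hand": 10}, {"dx": 0.9, "dy": -3.1, "dz": 0.2, "wx": 0, "wy": 0, "wz": -2.0, "hand": 10}, {"dx": 1.1, "dy": -3.8, "dz": 0.3, "wx": 0, "wy": 0, "wz": -2.4, "hand": 10}, {"dx": 1.3, "dy": -4.5, "dz": 0.4, "wx": 0, "wy": 0, "wz": -2.9, "hand": 10}, {"dx": 1.5, "dy": -5.2, "dz": 0.5, "wx": 0, "wy": 0, "wz": -3.3, "hand": 10}, {"dx": 1.7, "dy": -5.9, "dz": 0.56, "wx": 0, "wy": 0, "wz": -3.8, "hand": 10}, {"dx": 1.9, "dy": -6.6, "dz": 0.56, "wx": 0, "wy": 0, "wz": -4.2, "hand": 10}, {"dx": 2.0, "dy": -7.1, "dz": 0.56, "wx": 0, "wy": 0, "wz": -4.5, "hand": 10}, {"dx": 2.07, "dy": -7.34, "dz": 0.56, "wx": 0, "wy": 0, "wz": -4.59, "hand": 10}, {"dx": 2.07, "dy": -7.34, "dz": 0.56, "wx": 0, "wy": 0, "wz": -4.59, "hand": 10}, {"dx": 2.07, "dy": -7.34, "dz": 0.56, "wx": 0, "wy": 0, "wz": -4.59, "hand": 10}])

```text
clock: 9.0
eef_pos: [0.5647, 0.2428, 0.2404]
tool_rot: [0.979, 0.202, -0.002, -0.001]
ft_force: [-0.1, -0.2, -5.2]
grip_width: 0.0143
grasp_force: 59.0
```

```bash
python3 - <<'E'
from h import *
o=bot.get_obs();print(o['ft_force'])
P,Rt=place(.02,.4);rows(P,Rt)
im=cv2.cvtColor(bot.camera('scene'),cv2.COLOR_RGB2BGR)
cv2.imwrite('pics/over.png',cv2.resize(im[100:260,300:500],None,fx=3.5,fy=3.5,interpolation=cv2.INTER_CUBIC))
E
```

```text
[-0.14485543 -0.19346783 -5.23081481]
9.0 d [ 0.008 -0.084  3.567] w [-0.0294  0.0426  0.0676]
```

View pics/over.png

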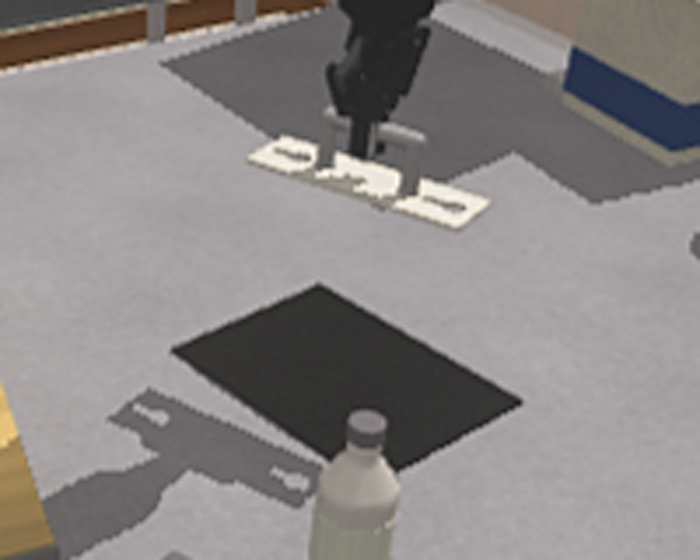

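The plate is held level above the mat. Lowering now.

Emit:
drive_tool(rows=[{"dx": 0, "dy": -0.08, "dz": 0.4, "wx": 0, "wy": 0.04, "wz": 0, "hand": 10}, {"dx": 0, "dy": -0.08, "dz": 0.9, "wx": 0, "wy": 0.04, "wz": 0, "hand": 10}, {"dx": 0, "dy": -0.08, "dz": 1.4, "wx": 0, "wy": 0.04, "wz": 0, "hand": 10}, {"dx": 0, "dy": -0.08, "dz": 1.9, "wx": 0, "wy": 0.04, "wz": 0, "hand": 10}, {"dx": 0, "dy": -0.08, "dz": 2.4, "wx": 0, "wy": 0.04, "wz": 0, "hand": 10}, {"dx": 0, "dy": -0.08, "dz": 2.8, "wx": 0, "wy": 0.04, "wz": 0, "hand": 10}, {"dx": 0, "dy": -0.08, "dz": 3.1, "wx": 0, "wy": 0.04, "wz": 0, "hand": 10}, {"dx": 0, "dy": -0.08, "dz": 3.35, "wx": 0, "wy": 0.04, "wz": 0, "hand": 10}, {"dx": 0, "dy": -0.08, "dz": 3.5, "wx": 0, "wy": 0.04, "wz": 0, "hand": 10}, {"dx": 0, "dy": -0.08, "dz": 3.6, "wx": 0, "wy": 0.04, "wz": 0, "hand": 10}, {"dx": 0, "dy": -0.08, "dz": 3.66, "wx": 0, "wy": 0.04, "wz": 0, "hand": 10}, {"dx": 0, "dy": -0.08, "dz": 3.7, "wx": 0, "wy": 0.04, "wz": 0, "hand": 10}, {"dx": 0, "dy": -0.08, "dz": 3.7, "wx": 0, "wy": 0.04, "wz": 0, "hand": 10}])

```text
clock: 10.35
eef_pos: [0.5638, 0.246, 0.0571]
tool_rot: [0.979, 0.204, 0.001, -0.003]
ft_force: [0.7, 0.6, -5.2]
grip_width: 0.0143
grasp_force: 59.1
```

Emit:
drive_tool(rows=[{"dx": 0, "dy": 0, "dz": 0.05, "wx": 0, "wy": 0, "wz": 0, "hand": 10}, {"dx": 0, "dy": 0, "dz": 0.1, "wx": 0, "wy": 0, "wz": 0, "hand": 10}, {"dx": 0, "dy": 0, "dz": 0.14, "wx": 0, "wy": 0, "wz": 0, "hand": 10}, {"dx": 0, "dy": 0, "dz": 0.16, "wx": 0, "wy": 0, "wz": 0, "hand": 10}, {"dx": 0, "dy": 0, "dz": 0.16, "wx": 0, "wy": 0, "wz": 0, "hand": 10}])

```text
clock: 10.85
eef_pos: [0.5634, 0.2458, 0.0485]
tool_rot: [0.979, 0.204, 0.001, -0.003]
ft_force: [-0.2, -0.2, -5.0]
grip_width: 0.0143
grasp_force: 59.1
```

Emit:
drive_tool(rows=[{"dx": 0, "dy": 0, "dz": 0.02, "wx": 0, "wy": 0, "wz": 0, "hand": 10}, {"dx": 0, "dy": 0, "dz": 0.04, "wx": 0, "wy": 0, "wz": 0, "hand": 10}, {"dx": 0, "dy": 0, "dz": 0.05, "wx": 0, "wy": 0, "wz": 0, "hand": 10}, {"dx": 0, "dy": 0, "dz": 0.05, "wx": 0, "wy": 0, "wz": 0, "hand": 10}])

```text
clock: 11.25
eef_pos: [0.5635, 0.2459, 0.0462]
tool_rot: [0.979, 0.204, 0.001, -0.003]
ft_force: [0.8, -0.2, -5.0]
grip_width: 0.0142
grasp_force: 59.1
```

Emit:
drive_tool(rows=[{"dx": 0, "dy": 0, "dz": 0.02, "wx": 0, "wy": 0, "wz": 0, "hand": 10}, {"dx": 0, "dy": 0, "dz": 0.04, "wx": 0, "wy": 0, "wz": 0, "hand": 10}, {"dx": 0, "dy": 0, "dz": 0.05, "wx": 0, "wy": 0, "wz": 0, "hand": 10}, {"dx": 0, "dy": 0, "dz": 0.05, "wx": 0, "wy": 0, "wz": 0, "hand": 10}])

```text
clock: 11.65
eef_pos: [0.5635, 0.2459, 0.0436]
tool_rot: [0.979, 0.204, 0.001, -0.003]
ft_force: [-0.1, -0.2, -4.7]
grip_width: 0.0138
grasp_force: 59.1
```

Emit:
drive_tool(rows=[{"dx": 0, "dy": 0, "dz": 0.02, "wx": 0, "wy": 0, "wz": 0, "hand": 10}, {"dx": 0, "dy": 0, "dz": 0.03, "wx": 0, "wy": 0, "wz": 0, "hand": 10}, {"dx": 0, "dy": 0, "dz": 0.03, "wx": 0, "wy": 0, "wz": 0, "hand": 10}])

```text
clock: 11.95
eef_pos: [0.5637, 0.246, 0.0424]
tool_rot: [0.979, 0.204, 0.001, -0.003]
ft_force: [0.0, -0.3, -4.6]
grip_width: 0.0146
grasp_force: 59.3
```

Emit:
drive_tool(rows=[{"dx": 0, "dy": 0, "dz": 0.02, "wx": 0, "wy": 0, "wz": 0, "hand": 10}, {"dx": 0, "dy": 0, "dz": 0.04, "wx": 0, "wy": 0, "wz": 0, "hand": 10}, {"dx": 0, "dy": 0, "dz": 0.04, "wx": 0, "wy": 0, "wz": 0, "hand": 10}])

```text
clock: 12.25
eef_pos: [0.564, 0.2454, 0.0418]
tool_rot: [0.979, 0.203, 0.002, -0.002]
ft_force: [-2.3, -2.8, 4.4]
grip_width: 0.014
grasp_force: 60.0
```

```bash
python3 - <<'E'
from h import *
o=bot.get_obs();print(o['eef_pos'],o['ft_force'],o['ft_torque'])
im=cv2.cvtColor(bot.camera('scene'),cv2.COLOR_RGB2BGR)
cv2.imwrite('pics/low.png',cv2.resize(im[150:250,330:460],None,fx=5,fy=5,interpolation=cv2.INTER_CUBIC))
E
```

```text
[0.56403524 0.24542373 0.04183081] [-2.33280026 -2.79329016  4.41746431] [-0.62835274  0.57841231  0.06933581]
```

View pics/low.png

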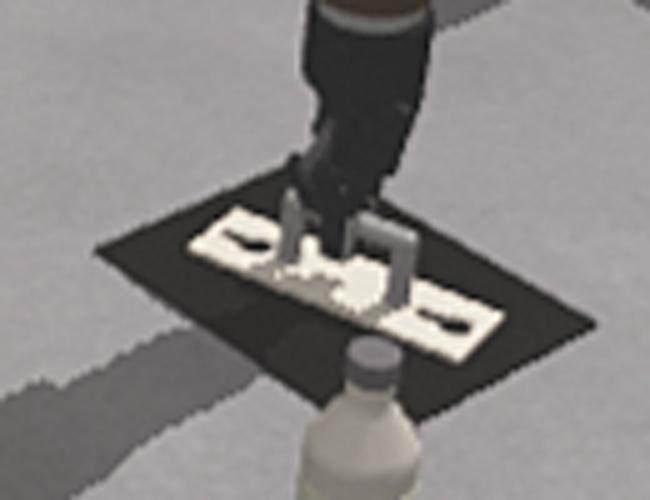

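The sample rests on the middle of the mat (the force changed sign). I'll release and back off.

Emit:
drive_tool(rows=[{"dx": 0, "dy": 0, "dz": 0, "wx": 0, "wy": 0, "wz": 0, "hand": 30}, {"dx": 0, "dy": 0, "dz": 0, "wx": 0, "wy": 0, "wz": 0, "hand": 50}, {"dx": 0, "dy": 0, "dz": 0, "wx": 0, "wy": 0, "wz": 0, "hand": 50}, {"dx": 0, "dy": 0, "dz": 0, "wx": 0, "wy": 0, "wz": 0, "hand": 50}, {"dx": 0, "dy": 0, "dz": 0, "wx": 0, "wy": 0, "wz": 0, "hand": 50}, {"dx": 0, "dy": 0, "dz": -0.3, "wx": 0, "wy": 0, "wz": 0, "hand": 50}, {"dx": 0, "dy": 0, "dz": -0.8, "wx": 0, "wy": 0, "wz": 0, "hand": 50}, {"dx": 0, "dy": 0, "dz": -1.5, "wx": 0, "wy": 0, "wz": 0, "hand": 50}, {"dx": 0, "dy": 0, "dz": -2.2, "wx": 0, "wy": 0, "wz": 0, "hand": 50}, {"dx": -1, "dy": 0, "dz": -3, "wx": 0, "wy": 0, "wz": 0, "hand": 50}, {"dx": -2, "dy": 0, "dz": -3.5, "wx": 0, "wy": 0, "wz": 0, "hand": 50}, {"dx": -3, "dy": 0, "dz": -3.5, "wx": 0, "wy": 0, "wz": 0, "hand": 50}, {"dx": -4, "dy": 0, "dz": -3.5, "wx": 0, "wy": 0, "wz": 0, "hand": 50}, {"dx": -4, "dy": 0, "dz": -3.5, "wx": 0, "wy": 0, "wz": 0, "hand": 50}, {"dx": -4, "dy": 0, "dz": -3.5, "wx": 0, "wy": 0, "wz": 0, "hand": 50}])

```text
clock: 13.8
eef_pos: [0.3777, 0.1643, 0.2152]
tool_rot: [0.979, 0.204, 0.001, -0.003]
ft_force: [1.3, -0.0, -0.1]
grip_width: 0.0499
grasp_force: 0.0
```

```bash
python3 - <<'E'
from h import *
ims=[cv2.cvtColor(bot.camera(c),cv2.COLOR_RGB2BGR) for c in ('top','scene')]
cv2.imwrite('pics/end.png',np.vstack([cv2.resize(ims[0][90:270,170:490],None,fx=2,fy=1.6),cv2.resize(ims[1][150:300,150:470],None,fx=2,fy=2)]))
E
```

```text
(no output)
```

View pics/end.png

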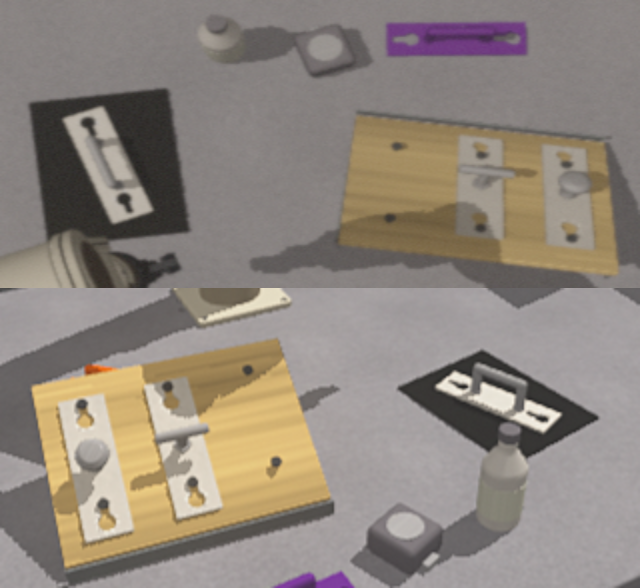

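The sample lies flat in the middle of the mat with the handle up, at about (107,163) in the top panel. The other samples, the bottle and the tape measure look unmoved.

```bash
python3 -c "
from workcell import bot
print(bot.job_done())"
```

```text
the job is handed in; nothing more can be done
None
```

The pull-handle sample is off the display and lies flat, handle up, in the middle of the mat; the last pictures show the other samples, bottle and tape unmoved, and the job is handed in (no verdict was returned).

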